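# Set the push-rod gauge cursor to the rod

## Robot

A 6-joint arm with a two-finger parallel gripper is mounted at the origin on the work surface. World frame = base frame: x ahead of the robot, y to its left, z up, the work surface at z = 0. Lengths are in m, angles in rad, forces in N, time in s.
With the tool pointing down it reaches from about 0.4 to 0.925 m from the base axis. Payload 12.5 kg.
Tool frame: the origin (TCP) lies on the centre line of the jaws, within the pads' length; the fingertips stand 11 mm ahead of it and the grasp point (between the pads) lies 8 mm behind it; z points along the fingers, y is the direction in which the jaws open and shut (so a half turn about z gives the same grasp; the last joint's range is limited). The gripper opens to 95 mm and grips with 3 to 60 N. Pads are 20 mm wide; open, the fingers measure 119 mm over their backs; the gripper's body (75 mm by 180 mm) begins 59 mm behind the grasp point.
Start: joints at [-1.254, 0.491, 1.559, -0, 1.092, -0.106], TCP at [0.256, -0.57, 0.226] pointing down, gripper open.
Joint ranges: [-3.1, 3.1], [-0.84, 2.19], [0.05, 2.79], [-1.13, 4.28], [0.06, 2.93], [-2.69, 2.69]. Speed limits (rad/s): [2.22, 2.22, 2.79, 3.14, 3.14, 3.14].

## Interface

Orientations are given as a unit quaternion [x, y, z, w].
In Python, from workcell import ctrl, get_image, spotter gives the robot as it stands.
- The arm moves only by the tool apply_moves, never from a script. Its argument "rows" is a list of rows, each a list of 4 numbers: the shift along the world's x, y, z in units of 30 mm (1.0 is 30 mm), then the turn about the world's z in units of 5 degrees (1.0 is 5 degrees). In form: [[tx, ty, tz, twist], ...]. A call has exactly 8 rows; each row is the pose to reach, as a shift and turn from the pose commanded when the call began; what a row does not reach only later rows make up. A row lasts 1/12 s, in which the tool goes at most 41.7 mm and 7.16 degrees, less where a joint would pass 70% of its speed; a pose out of reach is approached as far as the arm can. A call with a gripper value outside its range is refused whole. "fingers" is the finger opening in mm, from 0 to 95.1, set as the call begins (left out, the last holds). The fingers move at their own pace and stop on an object; the grip force is fixed at half the most. Time passes only in rows, so rows that repeat a pose let the fingers close, or fill a call up. It gives the time, the measured TCP pose, the force and the opening at its end, in the units of the state.
- ctrl.get_state(): the state, without advancing time (a new reading comes with each control period).
- get_image(name): name is "scene" or "top"; returns a dict with "frame" (420x560x3 uint8, red, green, blue), "camera_matrix" (3x3 intrinsics, pixels), "k1" (the pictures are not rectified: a ray, as slopes to the right and down, at radius r is drawn at 1 + k1 r^2 times it, then the intrinsics apply), "T" (4x4, takes a point from camera to world coordinates). Camera axes: x right, y up, looking along -z (the intrinsics and any distortion apply to the point x, -y, -z); pixel columns grow to the right and rows downward; lengths in m; the calibration is good to about 2 mm. A picture is of the moment at which its call begins. There is no depth.
- ctrl.job_done(): hands the job in, once; it reports no verdict.
Trained networks look in the newest picture that a camera, given by its name, has taken for a name from the list of things; names that differ only in an ending like _2 or _b are one class to them, and where a whole thing is asked for, a point or a joint stands for the part that bears it (a point fixed in the world has none). Each returns a list of dicts, best first, with "confidence" (0 to 1); they miss things now and then, are a little off and sometimes report something else, mostly with a low value. They report only what shows in the picture. A call takes as long as a camera call.
- spotter.look_for(camera, target): "location" ([x, y, z] in m, in world coordinates, good to about 4 mm: the middle of the surface that is visible of it).
- spotter.pinpoint(camera, target): "location" ([x, y, z] in m, in world coordinates, good to about 4 mm: a listed point, or the origin of a listed thing).
The state is a dict: "clock": time; "qpos": joint angles; "qvel": joint speeds; "joint_efforts": joint torques, N m; "ee_pos": TCP position; "ee_rot": TCP orientation; "contact_force": force on the tool from outside, world axes, zero at the start; "moment": the same for the moment, N m; "grip_width": opening from 0.0 (shut) to 1.0 (fully open).
Only numpy, scipy, OpenCV 4.12 (cv2) and the standard library are available. Lean on these libraries where they do the work, as an engineer would, in place of code of your own. Each camera call takes 0.05 s, during which the arm holds its last target. There are 200 camera calls.

## Task

One push rod lies in the gauge's measuring groove, the one right beside the notched rail. With the fingertips, push the sliding cursor along the rail towards the fence until its spring plunger drops into the notch level with the free end of that rod, leave it seated there and take the hand away. Only push: do not pinch the cursor or pull its plunger up, and leave the rods and everything else on the bench lying where they are.

Things in the scene. Friction and masses are not known exactly. Their poses are not given: they have to be found in the camera images.
- gauge: Push-rod length gauge fixed to the bench: aluminium base plate 130 (x) by 360 (y) by 12 mm. Origin at the centre of its underside; x across the plate away from the robot, y along the rail towards the fence, z up. Fence: dark cross bar 22 mm high on the plate, face at y = 150 mm. Between rail and far edge lie three rod grooves along y.
- rail_start (a point): middle of the rail's top at the end far from the fence, gauge (x, y, z) = (-35, -150, 44) mm. The steel rail is 16 mm wide and runs along gauge y to y = 128 mm, its flat top 44 mm above the bench. The top has four V notches, 18 mm wide and 6 mm deep, centred at gauge y = -40, -5, 30 and 65 mm.
- groove_end (a point): fence end of the measuring groove, the groove next to the rail, at gauge (4, 150, 16) mm, on the axis of the rod lying there. The two storage grooves are parallel to it, at gauge x = 27 and 50 mm. Which rod lies in which groove differs from time to time.
- cursor (a joint): travel q of the sliding cursor along the rail, m, 0 to 0.195, growing to the fence; its middle is at gauge y = q - 0.115. Notches at q = 0.075 (long rod's end), 0.110 (middle rod's), 0.145 (short rod's), 0.180 (none). Starts at 0 to 0.045. Flats take 2 to 3 N to slide; within 8 mm of a notch's middle it is drawn in and resistance dips to nothing; pushing on out takes 8 to 14 N.
- cursor_block (a point): centre of the cursor's black block over the rail: 40 mm across by 34 mm along the rail, z = 47 to 79 mm. Push its flat end face, 17 mm behind this point, with fingertips at least 48 mm above the bench to clear the rail. Cheeks reach down beside the rail; a thin steel pointer, level with the block's middle, reaches over the measuring groove 24 to 29 mm above the bench.
- plunger (a joint): height in m of the spring plunger in the cursor: 0 while its ball rides on the rail's flat top, about -0.005 when it has dropped into the bottom of a notch; positive if pulled up (must not be).
- plunger_top (a point): top of the plunger's round knob (18 mm across, 10 mm thick, on a stem), above the middle of the cursor block, 101 mm above the bench on the flat and about 96 mm in a notch
- rod_long_tip (a point): free end (right-hand end, away from the fence) of the long push rod, a plain round steel rod 190 mm long and 8 mm thick, lying loose in one of the gauge's three grooves with its other end at the fence; the point is on the rod's axis at the very end
- rod_mid_tip (a point): free end (right-hand end, away from the fence) of the middle push rod, a plain round steel rod 155 mm long and 8 mm thick, lying loose in one of the gauge's three grooves with its other end at the fence; the point is on the rod's axis at the very end
- rod_short_tip (a point): free end (right-hand end, away from the fence) of the short push rod, a plain round steel rod 120 mm long and 8 mm thick, lying loose in one of the gauge's three grooves with its other end at the fence; the point is on the rod's axis at the very end
- bearing: ball bearing ring lying on the bench beyond the gauge, 42 mm across, 13 mm high; origin at the centre of its underside; leave alone
- socket: steel spark-plug socket standing beyond the gauge, 28 mm across, 62 mm high; origin under its centre; leave alone
- piston: small aluminium engine piston, 52 mm across, 48 mm high; origin under its centre; leave alone
- plug_box: upright cardboard spark-plug box 30 x 30 x 85 mm; origin under its centre; leave alone
- oil: white oil bottle, 60 mm across, 150 mm high; origin under its centre; leave alone
- wrench: steel wrench lying on the left of the bench; leave alone
- parts_carton: cardboard parts carton 120 x 160 x 70 mm; origin under its centre; leave alone

How it is judged:
By the outcome, as a careful person would: the job done as asked, in the order asked, and still so for the second after the job is handed in, with the robot touching nothing.
It also fails if it takes over 38 s, if anything falls off the work surface, if the arm or the gripper's body presses on something with over 40 N, if the wrist force passes 120 N, or if a joint passes its speed limit or range.

## Working session

There is one attempt and no reset: what is moved stays moved. The work goes in short steps, Python scripts to look and compute and a tool call to move; the robot and the scene stay as the last step left them, time stands still between calls to the robot, and variables do not carry over. Pictures are saved under pics/ and viewed, about 8 in all and at most 12, crops included, and the job is handed in when it is done.

Besides the shell and the picture viewer there is one more tool, called after "Call:" by a JSON object that holds its "op" and its "data", one argument or row to a line. apply_moves: Moves the arm, as the interface text tells. Its arguments: {"type":"object","properties":{"rows":{"type":"array","items":{"type":"array","items":{"type":"number"}}},"fingers":{"type":"number"}},"required":["rows"]}

```bash
mkdir -p pics; cat > h.py <<'E'
import numpy as np, cv2
from workcell import ctrl, get_image, spotter
def snap(cam,fn=None):
    d=get_image(cam)
    if fn: cv2.imwrite('pics/'+fn,d['frame'][:,:,::-1])
    return d
def proj(d,P):
    P=np.atleast_2d(P); Ti=np.linalg.inv(d['T']); c=P@Ti[:3,:3].T+Ti[:3,3]
    s=np.c_[c[:,0]/-c[:,2],-c[:,1]/-c[:,2]]; s=s*(1+d['k1']*(s**2).sum(1,keepdims=True))
    K=np.array(d['camera_matrix']); return s@K[:2,:2].T+K[:2,2]
def unproj(d,uv,z):
    K=np.array(d['camera_matrix']); t=(np.array(uv,float)-K[:2,2])/[K[0,0],K[1,1]]; s=t.copy()
    for _ in range(20): s=t/(1+d['k1']*(s@s))
    T=np.array(d['T']); r=T[:3,:3]@[s[0],-s[1],-1]; o=T[:3,3]
    return o+r*(z-o[2])/r[2]
E
python3 - <<'E'
from h import *
for c in('scene','top'):
    snap(c,c+'1.png')
    for n in('gauge','rail_start','groove_end','cursor_block','plunger_top','rod_long_tip','rod_mid_tip','rod_short_tip'):
        print(c,n,[(np.round(x['location'],4).tolist(),round(x['confidence'],2)) for x in spotter.pinpoint(c,n)[:2]])
s=ctrl.get_state();print(s['clock'],s['ee_pos'],s['ee_rot'],s['contact_force'],s['grip_width'])
E
```

```text
scene gauge [([0.5564, 0.0831, -0.0044], 0.92)]
scene rail_start [([0.5125, -0.0681, 0.0415], 0.93)]
scene groove_end []
scene cursor_block [([0.5201, -0.0168, 0.0609], 0.52)]
scene plunger_top [([0.5225, -0.0188, 0.1028], 0.61)]
scene rod_long_tip [([0.6082, 0.0428, 0.0152], 0.59), ([0.5198, -0.018, 0.1008], 0.35)]
scene rod_mid_tip [([0.5824, 0.0731, 0.0206], 0.65)]
scene rod_short_tip [([0.5638, 0.1109, 0.0171], 0.4)]
top gauge [([0.5531, 0.0829, 0.0006], 0.64)]
top rail_start [([0.3151, 0.4448, -0.0003], 0.4)]
top groove_end [([0.5625, 0.2309, 0.0185], 0.85)]
top cursor_block [([0.5186, -0.0206, 0.0614], 0.7)]
top plunger_top [([0.635, 0.4204, 0.0003], 0.75), ([0.5212, -0.0139, 0.1039], 0.37)]
top rod_long_tip [([0.6022, 0.038, 0.017], 0.71), ([0.6326, 0.4225, -0.0016], 0.23)]
top rod_mid_tip [([0.5218, -0.0115, 0.104], 0.59), ([0.5158, -0.0185, 0.0633], 0.44)]
top rod_short_tip [([0.5568, 0.1066, 0.0178], 0.61)]
0.9 [ 0.25649684 -0.56995666  0.22567625] [ 9.77733401e-01  2.09850883e-01 -1.74329382e-06  6.40238812e-05] [-0.27604816  0.38331903  0.22610154] 1.0021414474102432
```

View pics/scene1.png

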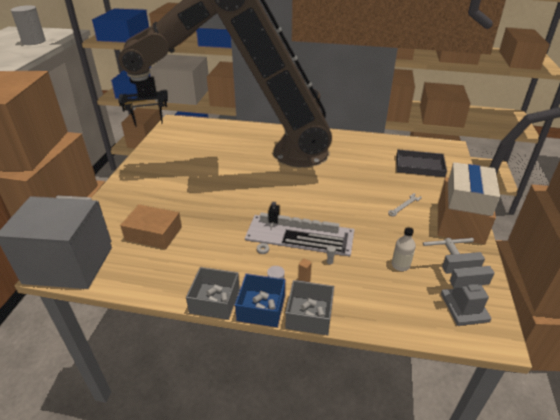

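View pics/top1.png

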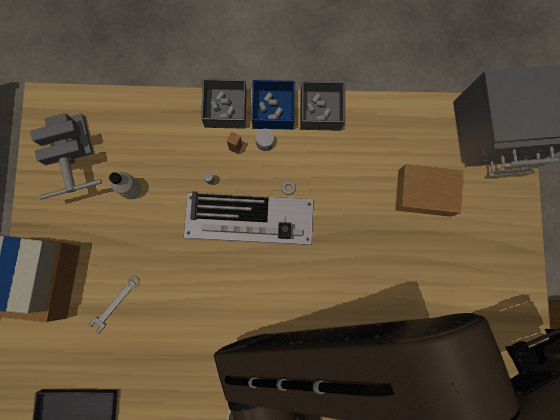

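Scene and top views show the gauge at about (250,218) px in the top view, with the fence on the left and the cursor at (285,229). I'll zoom in to read the rods and fit the gauge pose.

```bash
python3 - <<'E'
from h import *
d=snap('top')
f=d['frame'][180:255,170:325,::-1]
cv2.imwrite('pics/c1.png',cv2.resize(f,None,fx=5,fy=5,interpolation=cv2.INTER_CUBIC))
g=np.array([.5545,.083])
for a in (0,.02,.04,-.02):
    R=np.array([[np.cos(a),-np.sin(a)],[np.sin(a),np.cos(a)]])
    L=np.array([[-.065,-.18,.012],[.065,-.18,.012],[.065,.18,.012],[-.065,.18,.012]])
    W=np.c_[L[:,:2]@R.T+g,L[:,2]]
    print(a,((proj(d,W)-[170,180])*5).round().tolist())
E
```

```text
0 [[708.0, 320.0], [710.0, 93.0], [76.0, 80.0], [66.0, 308.0]]
0.02 [[711.0, 314.0], [707.0, 86.0], [74.0, 86.0], [68.0, 315.0]]
0.04 [[713.0, 308.0], [705.0, 80.0], [71.0, 92.0], [70.0, 321.0]]
-0.02 [[706.0, 327.0], [712.0, 99.0], [79.0, 74.0], [64.0, 302.0]]
```

View pics/c1.png

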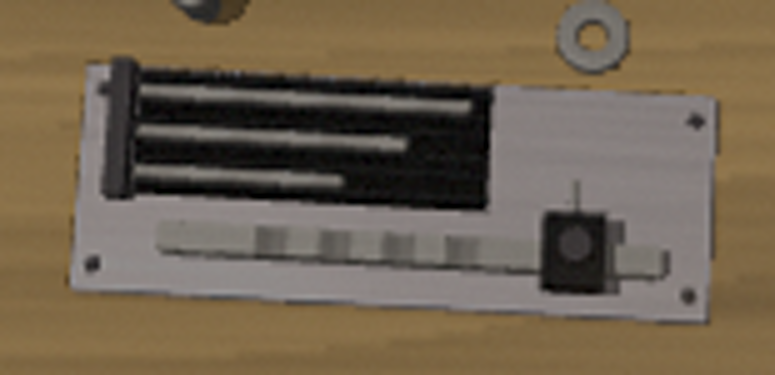

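The crop shows the short rod (tip at crop px (343,181)) next to the rail, so the target is the third notch, q = 0.145. Next I'll fit the pose from the plate corners.

```bash
cat >> h.py <<'E'
def fit(d):
    from scipy.optimize import least_squares
    C=np.array([[708,322],[717,97],[88,64],[70,289]])/5+[170,180]
    # top face corners
    L=np.array([[-.065,-.18],[.065,-.18],[.065,.18],[-.065,.18]])
    def W(p,L,z):
        R=np.array([[np.cos(p[2]),-np.sin(p[2])],[np.sin(p[2]),np.cos(p[2])]]); return np.c_[L@R.T+p[:2],np.full(len(L),z)]
    r=least_squares(lambda p:(proj(d,W(p,L,.012))-C).ravel(),[.55,.083,-.04]); return r.x,W,r.fun
E
python3 - <<'E'
from h import *
d=snap('top');p,W,r=fit(d);print(p,np.degrees(p[2]),r.round(2))
for n,l,z in(('rail0',[-.035,-.15],.044),('notch3',[-.035,.03],.044),('tipS',[.004,.03],.016)):
    w=W(p,np.array([l]),z);print(n,w.round(4),((proj(d,w)-[170,180])*5).round())
b=unproj(d,np.array([575,243])/5+[170,180],.101);print('knob',b)
R=W([0,0,p[2]],np.eye(2),0)[:,:2]
gl=lambda x:R@(np.array(x)-p[:2])   # rows of R = columns of rot => rot^T
k=gl(b[:2]);print('knob gauge',k,'q',k[1]+.115)
for v in([.5186,-.0206],[.5201,-.0168],[.5225,-.0188]): print(gl(v))
E
```

```text
[ 0.55867917  0.0799906  -0.03274775] -1.8763076268461079 [ 0.36  0.28  0.32 -0.25 -0.31 -0.29 -0.37  0.22]
rail0 [[ 0.5188 -0.0688  0.044 ]] [[663. 261.]]
notch3 [[0.5247 0.1111 0.044 ]] [[336. 244.]]
tipS [[0.5637 0.1098 0.016 ]] [[343. 181.]]
knob [ 0.52094757 -0.01838612  0.101     ]
knob gauge [-0.03449034 -0.09955937] q 0.015440627008013089
[-0.03676416 -0.10184893]
[-0.03538938 -0.09800186]
[-0.03292518 -0.0999222 ]
```

Call:
{"op": "apply_moves", "data": {
  "fingers": 0,
  "rows": [
    [0.6,1.15,0,-0.65],
    [1.2,2.3,0,-1.3],
    [1.8,3.45,0,-1.95],
    [2.4,4.6,0,-2.6],
    [3.0,5.75,0,-3.25],
    [3.6,6.9,0,-3.9],
    [4.2,8.05,0,-4.55],
    [4.8,9.2,0,-5.2]
  ]
}}

```text
clock: 1.67
ee_pos: [0.401, -0.2923, 0.2259]
ee_rot: [1.0, -0.017, 0.0, 0.0]
contact_force: [0.5, 0.1, 0.8]
grip_width: 0.498
```

Call:
{"op": "apply_moves", "data": {
  "rows": [
    [0.6,1.1,0,0],
    [1.2,2.2,0,0],
    [1.8,3.3,0,0],
    [2.4,4.4,0,0],
    [3.0,5.5,-0.5,0],
    [3.5,6.5,-1.3,0],
    [3.8,7.1,-2.2,0],
    [3.95,7.3,-3.0,0]
  ]
}}

```text
clock: 2.33
ee_pos: [0.5198, -0.0722, 0.1347]
ee_rot: [1.0, -0.014, 0.0, 0.0]
contact_force: [0.2, -1.3, -0.7]
grip_width: 0.012
```

```bash
python3 - <<'E'
from h import *
d=snap('top');f=d['frame'][180:270,200:350,::-1]
e=snap('scene');g=e['frame'][150:260,200:350,::-1]
cv2.imwrite('pics/c2.png',np.vstack([cv2.resize(f,(500,300)),cv2.resize(g,(500,300))]))
s=ctrl.get_state();print(s['clock'],s['ee_pos'],s['ee_rot'],s['contact_force'],s['grip_width'])
for c in('top','scene'):
  for n in('cursor_block','plunger_top'):print(c,n,[(np.round(x['location'],4).tolist(),round(x['confidence'],2)) for x in spotter.pinpoint(c,n)[:2]])
E
```

```text
2.4333 [ 0.51806208 -0.07339454  0.1328962 ] [ 9.99893304e-01 -1.43619344e-02 -2.58999860e-03 -6.38870240e-04] [-0.14042245 -0.13667362 -0.16308145] 0.0015867641284379283
top cursor_block []
top plunger_top [([0.6676, 0.1976, 0.0016], 0.65), ([0.7866, 0.0446, -0.0013], 0.49)]
scene cursor_block [([0.5172, -0.0146, 0.0605], 0.64), ([0.5143, -0.0699, 0.0421], 0.48)]
scene plunger_top []
```

View pics/c2.png

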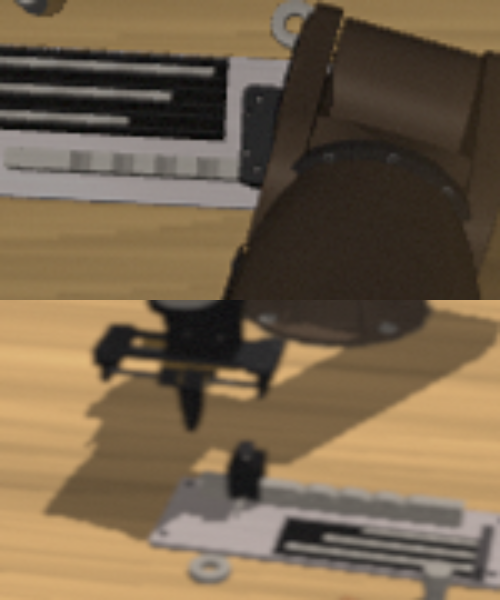

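Fingers are shut, behind the cursor and above the rail end (scene crop: fingertips at (192,425), cursor at (245,470)). Descending.

Call:
{"op": "apply_moves", "data": {
  "rows": [
    [0,0,-0.6,0],
    [0,0,-1.2,0],
    [0,0,-1.8,0],
    [0,0,-2.1,0],
    [0,0,-2.25,0],
    [0,0.15,-2.25,0],
    [0,0.3,-2.25,0],
    [0,0.45,-2.25,0]
  ]
}}

```text
clock: 3.3
ee_pos: [0.5194, -0.0612, 0.0692]
ee_rot: [1.0, -0.016, 0.001, 0.0]
contact_force: [0.5, 1.2, -0.6]
grip_width: 0.003
```

Call:
{"op": "apply_moves", "data": {
  "rows": [
    [0,0.06,0,0],
    [0,0.12,0,0],
    [0,0.18,0,0],
    [0,0.24,0,0],
    [0.01,0.3,0,0],
    [0.01,0.36,0,0],
    [0.01,0.42,0,0],
    [0.01,0.48,0,0]
  ]
}}

```text
clock: 3.97
ee_pos: [0.5193, -0.0469, 0.0681]
ee_rot: [1.0, -0.016, -0.0, 0.0]
contact_force: [0.2, 0.1, -0.5]
grip_width: 0.004
```

Call:
{"op": "apply_moves", "data": {
  "rows": [
    [0,0.06,0,0],
    [0,0.12,0,0],
    [0,0.18,0,0],
    [0,0.24,0,0],
    [0.01,0.3,0,0],
    [0.01,0.36,0,0],
    [0.01,0.42,0,0],
    [0.01,0.48,0,0]
  ]
}}

```text
clock: 4.63
ee_pos: [0.5196, -0.0325, 0.0681]
ee_rot: [1.0, -0.015, 0.0, 0.0]
contact_force: [-0.6, -2.3, -0.6]
grip_width: 0.004
```

Call:
{"op": "apply_moves", "data": {
  "rows": [
    [0,0.12,0,0],
    [0.01,0.24,0,0],
    [0.01,0.36,0,0],
    [0.02,0.48,0,0],
    [0.02,0.6,0,0],
    [0.02,0.72,0,0],
    [0.03,0.8,0,0],
    [0.03,0.88,0,0]
  ]
}}

```text
clock: 5.3
ee_pos: [0.5205, -0.0059, 0.0682]
ee_rot: [1.0, -0.015, -0.0, 0.0]
contact_force: [0.2, -2.8, 0.3]
grip_width: 0.002
```

```bash
python3 - <<'E'
from h import *
d=snap('scene')
s=ctrl.get_state();print(s['clock'],s['ee_pos'],s['contact_force'])
for n in('cursor_block','plunger_top'):print(n,[(np.round(x['location'],4).tolist(),round(x['confidence'],2)) for x in spotter.pinpoint('scene',n)[:2]])
cv2.imwrite('pics/c3.png',cv2.resize(d['frame'][180:260,230:360,::-1],None,fx=6,fy=6,interpolation=cv2.INTER_CUBIC))
E
```

```text
5.35 [ 0.52046508 -0.00558098  0.06818488] [0.34740517 0.3598609  0.59478605]
cursor_block [([0.5181, 0.0193, 0.0627], 0.79)]
plunger_top [([0.5184, 0.0193, 0.1006], 0.46)]
```

View pics/c3.png

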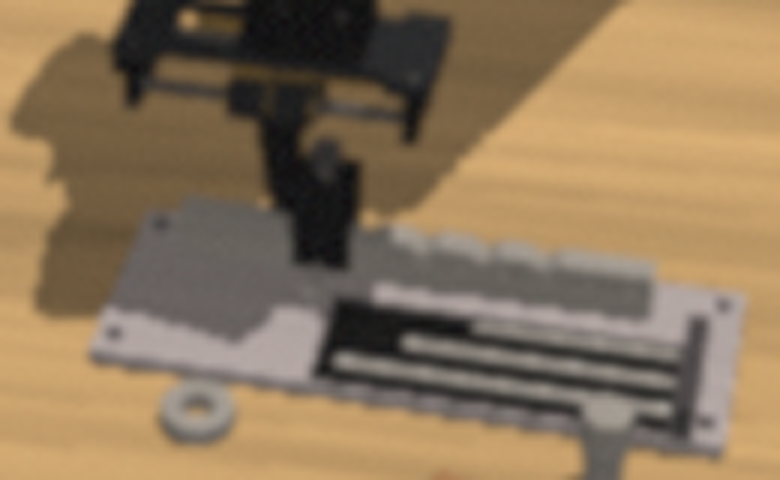

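The cursor (crop px (320,210)) is being pushed at about q 0.053–0.057, with the fingertips against its end face. I'll use the first notch to calibrate: the force should drop on entry and rise again at its middle.

Call:
{"op": "apply_moves", "data": {
  "rows": [
    [0,0.05,0,0],
    [0,0.1,0,0],
    [0.01,0.15,0,0],
    [0.01,0.2,0,0],
    [0.01,0.25,0,0],
    [0.01,0.3,0,0],
    [0.01,0.35,0,0],
    [0.01,0.4,0,0]
  ]
}}

```text
clock: 6.12
ee_pos: [0.5208, 0.0059, 0.0682]
ee_rot: [1.0, -0.015, 0.0, 0.0]
contact_force: [-1.7, -2.5, -0.1]
grip_width: 0.005
```

Call:
{"op": "apply_moves", "data": {
  "rows": [
    [0,0.02,0,0],
    [0,0.04,0,0],
    [0,0.06,0,0],
    [0,0.08,0,0],
    [0,0.1,0,0],
    [0,0.1,0,0],
    [0,0.1,0,0],
    [0,0.1,0,0]
  ]
}}

```text
clock: 6.78
ee_pos: [0.5207, 0.0088, 0.0682]
ee_rot: [1.0, -0.016, -0.0, 0.0]
contact_force: [-0.5, 0.1, 0.6]
grip_width: 0.006
```

Call:
{"op": "apply_moves", "data": {
  "rows": [
    [0,0.02,0,0],
    [0,0.04,0,0],
    [0,0.06,0,0],
    [0,0.07,0,0],
    [0,0.07,0,0],
    [0,0.07,0,0],
    [0,0.07,0,0],
    [0,0.07,0,0]
  ]
}}

```text
clock: 7.45
ee_pos: [0.5208, 0.0108, 0.0682]
ee_rot: [1.0, -0.015, -0.0, 0.0]
contact_force: [-0.2, -0.6, -0.2]
grip_width: 0.006
```

Call:
{"op": "apply_moves", "data": {
  "rows": [
    [0,0.0,0,0],
    [0,0,0,0],
    [0,0.02,0,0],
    [0,0.03,0,0],
    [0,0.04,0,0],
    [0,0.05,0,0],
    [0,0.06,0,0],
    [0,0.07,0,0]
  ]
}}

```text
clock: 8.12
ee_pos: [0.5208, 0.013, 0.0682]
ee_rot: [1.0, -0.015, -0.0, 0.0]
contact_force: [0.9, -0.5, 0.7]
grip_width: 0.005
```

Call:
{"op": "apply_moves", "data": {
  "rows": [
    [0,0.01,0,0],
    [0,0.02,0,0],
    [0,0.03,0,0],
    [0,0.04,0,0],
    [0,0.05,0,0],
    [0,0.06,0,0],
    [0,0.065,0,0],
    [0,0.07,0,0]
  ]
}}

```text
clock: 8.78
ee_pos: [0.5208, 0.0151, 0.0682]
ee_rot: [1.0, -0.015, -0.0, 0.0]
contact_force: [0.1, -0.4, 0.8]
grip_width: 0.004
```

Call:
{"op": "apply_moves", "data": {
  "rows": [
    [0,0.01,0,0],
    [0,0.02,0,0],
    [0,0.03,0,0],
    [0,0.04,0,0],
    [0,0.05,0,0],
    [0,0.06,0,0],
    [0,0.065,0,0],
    [0,0.07,0,0]
  ]
}}

```text
clock: 9.45
ee_pos: [0.5208, 0.0172, 0.0682]
ee_rot: [1.0, -0.015, 0.0, 0.0]
contact_force: [0.6, -0.1, -0.7]
grip_width: 0.003
```

Call:
{"op": "apply_moves", "data": {
  "rows": [
    [0,0.01,0,0],
    [0,0.02,0,0],
    [0,0.03,0,0],
    [0,0.04,0,0],
    [0,0.05,0,0],
    [0,0.06,0,0],
    [0,0.065,0,0],
    [0,0.07,0,0]
  ]
}}

```text
clock: 10.12
ee_pos: [0.5208, 0.0186, 0.0682]
ee_rot: [1.0, -0.015, 0.0, 0.0]
contact_force: [0.3, -7.3, 0.1]
grip_width: 0.001
```

```bash
python3 - <<'E'
from h import *
s=ctrl.get_state();print(s['clock'],s['ee_pos'],s['contact_force'])
for n in('cursor_block','plunger_top'):print(n,[(np.round(x['location'],4).tolist(),round(x['confidence'],2)) for x in spotter.pinpoint('scene',n)[:2]])
E
```

```text
10.1167 [0.52082964 0.01856505 0.06819316] [ 0.25394637 -7.29840291  0.10419225]
cursor_block [([0.5181, 0.0193, 0.0627], 0.79)]
plunger_top [([0.5184, 0.0193, 0.1006], 0.46)]
```

Force rises at TCP y ≈ 0.0175, which is the middle of notch 1. Notch 2 should therefore be near 0.0525 and the target notch 3 near 0.0875. Pushing on through.

Call:
{"op": "apply_moves", "data": {
  "rows": [
    [0,0.11,0,0],
    [0.01,0.22,0,0],
    [0.01,0.33,0,0],
    [0.02,0.44,0,0],
    [0.02,0.55,0,0],
    [0.02,0.66,0,0],
    [0.03,0.77,0,0],
    [0.03,0.85,0,0]
  ]
}}

```text
clock: 10.88
ee_pos: [0.5217, 0.0452, 0.0682]
ee_rot: [1.0, -0.015, 0.0, -0.0]
contact_force: [-1.1, -0.6, -0.5]
grip_width: 0.004
```

Call:
{"op": "apply_moves", "data": {
  "rows": [
    [0,0.05,0,0],
    [0,0.1,0,0],
    [0,0.13,0,0],
    [0,0.16,0,0],
    [0.01,0.18,0,0],
    [0.01,0.2,0,0],
    [0.01,0.22,0,0],
    [0.01,0.24,0,0]
  ]
}}

```text
clock: 11.55
ee_pos: [0.522, 0.0519, 0.0682]
ee_rot: [1.0, -0.016, -0.0, 0.0]
contact_force: [-0.3, 0.1, 0.5]
grip_width: -0.001
```

Call:
{"op": "apply_moves", "data": {
  "rows": [
    [0,0.02,0,0],
    [0,0.04,0,0],
    [0,0.06,0,0],
    [0,0.08,0,0],
    [0,0.1,0,0],
    [0,0.1,0,0],
    [0,0.1,0,0],
    [0,0.1,0,0]
  ]
}}

```text
clock: 12.22
ee_pos: [0.522, 0.0549, 0.0682]
ee_rot: [1.0, -0.015, 0.0, 0.0]
contact_force: [0.4, -3.9, 0.0]
grip_width: 0.004
```

Call:
{"op": "apply_moves", "data": {
  "rows": [
    [0,0.06,0,0],
    [0,0.12,0,0],
    [0,0.18,0,0],
    [0.01,0.24,0,0],
    [0.01,0.3,0,0],
    [0.01,0.36,0,0],
    [0.01,0.42,0,0],
    [0.02,0.48,0,0]
  ]
}}

```text
clock: 12.88
ee_pos: [0.5225, 0.0696, 0.0682]
ee_rot: [1.0, -0.015, -0.0, 0.0]
contact_force: [0.2, -2.9, -0.6]
grip_width: 0.006
```

```bash
python3 - <<'E'
from h import *
d=snap('scene')
s=ctrl.get_state();print(s['clock'],s['ee_pos'],s['contact_force'])
for n in('cursor_block','plunger_top'):print(n,[(np.round(x['location'],4).tolist(),round(x['confidence'],2)) for x in spotter.pinpoint('scene',n)[:2]])
E
```

```text
12.9333 [0.52250319 0.0698591  0.06817169] [ 0.41104794  0.02397297 -0.26754587]
cursor_block [([0.5236, 0.0956, 0.0602], 0.78)]
plunger_top [([0.5222, 0.0931, 0.1004], 0.4)]
```

Call:
{"op": "apply_moves", "data": {
  "rows": [
    [0,0.06,0,0],
    [0,0.12,0,0],
    [0,0.18,0,0],
    [0,0.24,0,0],
    [0.01,0.3,0,0],
    [0.01,0.35,0,0],
    [0.01,0.38,0,0],
    [0.01,0.4,0,0]
  ]
}}

```text
clock: 13.7
ee_pos: [0.5229, 0.0816, 0.0682]
ee_rot: [1.0, -0.015, -0.0, -0.0]
contact_force: [0.4, -0.1, -0.4]
grip_width: 0.007
```

Call:
{"op": "apply_moves", "data": {
  "rows": [
    [0,0.01,0,0],
    [0,0.02,0,0],
    [0,0.03,0,0],
    [0,0.04,0,0],
    [0,0.05,0,0],
    [0,0.06,0,0],
    [0,0.07,0,0],
    [0,0.08,0,0]
  ]
}}

```text
clock: 14.37
ee_pos: [0.5229, 0.0837, 0.0682]
ee_rot: [1.0, -0.015, 0.0, 0.0]
contact_force: [-0.5, -0.4, -0.0]
grip_width: 0.008
```

Call:
{"op": "apply_moves", "data": {
  "rows": [
    [0,0.01,0,0],
    [0,0.03,0,0],
    [0,0.05,0,0],
    [0,0.06,0,0],
    [0,0.07,0,0],
    [0,0.08,0,0],
    [0,0.09,0,0],
    [0,0.1,0,0]
  ]
}}

```text
clock: 15.03
ee_pos: [0.5229, 0.0868, 0.0681]
ee_rot: [1.0, -0.015, -0.0, 0.0]
contact_force: [-0.4, 0.1, -0.6]
grip_width: 0.004
```

No resistance up to 0.0868, so the cursor has been drawn in ahead of the fingers. Withdrawing.

Call:
{"op": "apply_moves", "data": {
  "rows": [
    [0,-0.3,0,0],
    [0,-0.9,0,0],
    [-0.05,-1.6,0,0],
    [-0.05,-2.3,0.3,0],
    [-0.05,-3.0,1.0,0],
    [-0.05,-3.6,2.0,0],
    [-0.05,-4.2,3.0,0],
    [-0.05,-4.8,4.0,0]
  ]
}}

```text
clock: 15.7
ee_pos: [0.5208, -0.0588, 0.1894]
ee_rot: [1.0, -0.016, -0.0, 0.0]
contact_force: [0.6, 0.6, -0.4]
grip_width: 0.003
```

Call:
{"op": "apply_moves", "data": {
  "rows": [
    [-0.4,-1.1,0.4,0],
    [-0.8,-2.2,0.5,0],
    [-1.2,-3.3,0.5,0],
    [-1.6,-4.4,0.5,0],
    [-2.0,-5.5,0.5,0],
    [-2.4,-6.6,0.5,0],
    [-2.6,-7.2,0.5,0],
    [-2.6,-7.2,0.5,0]
  ]
}}

```text
clock: 16.37
ee_pos: [0.4419, -0.2768, 0.2031]
ee_rot: [1.0, -0.017, 0.0, 0.0]
contact_force: [0.6, 0.4, -0.5]
grip_width: 0.003
```

```bash
python3 - <<'E'
from h import *
d=snap('top');e=snap('scene')
s=ctrl.get_state();print(s['clock'],s['ee_pos'],s['contact_force'])
for c in('top','scene'):
  for n in('cursor_block','plunger_top','rod_short_tip'):print(c,n,[(np.round(x['location'],4).tolist(),round(x['confidence'],2)) for x in spotter.pinpoint(c,n)[:2]])
p,W,r=fit(d)
for z in(.096,.101):print((((proj(d,W(p,np.array([[-.035,.03]]),z)))-[170,180])*4).round(1))
k=lambda i:cv2.resize(i,None,fx=4,fy=4,interpolation=cv2.INTER_CUBIC)
cv2.imwrite('pics/c4.png',np.vstack([k(d['frame'][180:255,170:325,::-1]),k(e['frame'][190:260,220:375,::-1])]))
E
```

```text
16.4667 [ 0.44274668 -0.27389246  0.20301403] [ 0.41879036  0.76743717 -0.43548016]
top cursor_block [([0.5216, 0.1113, 0.0619], 0.46)]
top plunger_top [([0.5264, 0.1171, 0.0968], 0.37)]
top rod_short_tip [([0.5833, 0.0764, 0.0175], 0.55), ([0.5586, 0.1068, 0.0202], 0.48)]
scene cursor_block [([0.5216, 0.1131, 0.0599], 0.59), ([0.3143, 0.4426, -0.0009], 0.45)]
scene plunger_top [([0.5226, 0.1104, 0.0981], 0.58), ([0.634, 0.4212, 0.0005], 0.53)]
scene rod_short_tip [([0.5645, 0.1094, 0.0142], 0.59)]
[[263.3 185.8]]
[[262.8 184.9]]
```

View pics/c4.png

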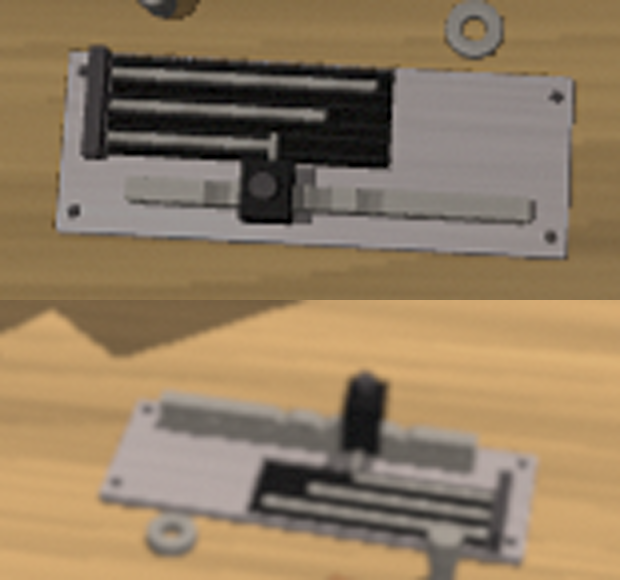

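The knob sits at crop px (263,185), where the prediction for notch 3 is (263,186). The pointer is at the short rod's end, (274,145), and the rods haven't moved. Handing in.

```bash
python3 -c "
from h import *
s=ctrl.get_state();print(s['clock'],np.abs(s['qvel']).max());print(ctrl.job_done())"
```

```text
16.7667 0.0033254003555596907
the job is handed in; nothing more can be done
None
```

The cursor is seated in the third notch (q = 0.145), level with the free end of the short rod, which is the rod lying in the measuring groove. I pushed it there with closed fingertips, through the first two notches, then took the hand clear and handed in at about 16.8 s.

- **Knob position:** in the last top view it was within 1 px of where I predicted it for that notch, and the pointer is at the short rod's end.
- **Seating:** sliding resistance fell to zero as the cursor was drawn into the notch, and the fingers then followed without touching it. The scene camera's network put the plunger top at 98 mm and the top camera's at 97 mm. That falls between the 96 mm expected in a notch and 101 mm on the flat, so it leans towards seated but doesn't prove it.
- **Forces:** the highest push I read was about 7 N, though readings came only at the end of each move. The tool was touching nothing at the end.
- **Rods and bench:** the rods look unmoved in the last crop. I didn't separately check the rest of the bench.
- **Disagreement:** the top camera's first guess for the short rod's tip was actually the middle rod's. Its second guess and the scene camera both agreed with the true tip.

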